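# Plug an air tail into the bench manifold and turn the air on

### The arm

A 6-joint arm with a two-finger parallel gripper is mounted at the origin on the work surface. World frame = base frame: x ahead of the robot, y to its left, z up, the work surface at z = 0. Lengths are in m, angles in rad, forces in N, time in s.
With the tool pointing down it reaches from about 0.375 to 0.9 m from the base axis. Payload 3.1 kg.
Tool frame: the origin (TCP) lies at the centre of the arm's flange, where the gripper is bolted on; the fingertips stand 182 mm ahead of it and the grasp point (between the pads) lies 164 mm ahead of it; z points along the fingers, y is the line along which they close (so a half turn about z gives the same grasp; the last joint's range is limited). The gripper opens to 87 mm and grips with 3 to 60 N. Pads are 19 mm wide; open, the fingers measure 117 mm over their backs; the gripper's body (75 mm by 190 mm) begins 51 mm behind the grasp point.
Start: joints at [1.153, 0.527, 1.433, -0, 1.181, -0.178], TCP at [0.148, 0.607, 0.405] pointing down, gripper open.
Joint ranges: [-3.08, 3.08], [-0.75, 2.2], [0.22, 2.44], [-1.43, 4.57], [0, 2.65], [-2.85, 2.85]. Speed limits (rad/s): [2.79, 2.79, 3.14, 3.14, 3.14, 3.14].

### API

Orientations are given as a unit quaternion [x, y, z, w].
In Python, from rig import * gives the robot as it stands.
- The arm moves only by the tool move_arm, never from a script. Its argument "commands" is a list that holds one entry, the list of rows, each a list of 6 numbers: the shift along the tool's x, y, z in units of 40 mm (1.0 is 40 mm), then the turn, a rotation vector about the tool's x, y, z in rad. A call has 1 to 12 rows; each row is the pose to reach, as a shift and turn from the pose commanded when the call began, along the tool's axes at that moment; what a row does not reach only later rows make up. A row lasts 1/8 s, in which the tool goes at most 62.5 mm and 10.7 degrees, less where a joint would pass 70% of its speed; a pose out of reach is approached as far as the arm can. A call with a gripper value outside its range is refused whole. "claw" is the closure, from -1 (fully open) to 1 (shut), so that 0 is half open, set as the call begins (left out, the last holds). The fingers move at their own pace and stop on an object; "squeeze" is the grip in N (left out, the last holds). Time passes only in rows, so rows that repeat a pose let the fingers close. It gives the time, the measured TCP pose, the force, the opening and the grip force at its end, in the units of the state.
- get_obs(): the state, without advancing time (a new reading comes with each control period).
- camera(name): name is "side" or "top" or "wrist"; returns a dict with "pixels" (480x640x3 uint8, blue, green, red), "range_z" (480x640 float32, m along the optical axis (not along the pixel's ray), 0 where there is no reading), "camera_matrix" (3x3 intrinsics, pixels), "extrinsics" (4x4, takes a point from world to camera coordinates). Camera axes: x right, y up, looking along -z (the intrinsics and any distortion apply to the point x, -y, -z); pixel columns grow to the right and rows downward; lengths in m; the calibration is good to about 2 mm. A picture is of the moment at which its call begins.
- hand_in(): hands the job in; it is judged then, once.
The state is a dict: "time": time; "q": joint angles; "joint_velocities": joint speeds; "joint_torque": joint torques, N m; "position": TCP position; "tool_rot": TCP orientation; "ft_force": force on the tool from outside, world axes, zero at the start; "moment": the same for the moment, N m; "grip_width": finger opening in m; "grip_force": force on a finger pad.
Only numpy, scipy, OpenCV 4.12 (cv2) and the standard library are available. Lean on these libraries where they do the work, as an engineer would, in place of code of your own. Each camera call takes 0.05 s, during which the arm holds its last target. There are 200 camera calls.

### The job

Take the air tail with the slimmer tube out of the wooden rack and push its tube straight down into the narrower of the two push-fit collets on the manifold, past the seal until it bottoms fully home and the black line round the tube is level with the mouth. Only then turn the air on by swinging the shut-off lever right over to its other end. Leave the thicker tail in the rack and do not disturb the air filter, carton or screwdriver.

Things in the scene. Friction and masses are not known exactly. Their poses are not given: they have to be found in the camera images.
- tail_grip (a point): Tail to fit: straight, rigid, 140 mm tall, about 160 g, hanging upright in a rack hole. From below: aluminium tube 16 mm diameter, 70 mm long; brass flange 36 mm diameter, 6 mm thick, resting on the rack; steel grip barrel 26 mm diameter, 50 mm tall; brass nipple 12 mm diameter, 14 mm tall. Point: on the axis, middle of the barrel, 102 mm above the lower end, 38 mm below the top. z up the tube.
- tail_tip (a point): Centre of the lower end of that tail's tube (z up along the tube), 102 mm below tail_grip. The lowest 4.5 mm taper to 12 mm diameter; a thin black line goes round the tube 30 mm above this end.
- wide_tail_grip (a point): The other tail, to be left hanging in the other hole of the rack: same heights, but tube of diameter 22 mm, flange 42 mm and barrel 34 mm. This point is on its axis in the middle of its barrel, 102 mm above its lower end.
- rack: Fixed plywood rack, 75 mm (its x) by 190 mm (its y), 85 mm high, a 12 mm thick top on two end boards. Origin: centre of its underside; z up. Two round holes of 26 mm diameter go through its top at its y = +50 and -50 mm; a tail hangs in each by its flange, loose sideways by a few mm.
- manifold: Fixed aluminium bar, 75 mm (its x) by 285 mm (its y), top 40 mm above the bench. Origin: centre of its underside; z up. On its top, 95 mm apart in a row along its y, stand the narrow collet, the wide collet and the shut-off valve, in an order that changes (one may stand up to 6 mm off the row in x).
- collet_mouth (a point): Mouth centre of the narrower collet, 80 mm above the bench: upright steel fitting, 39 mm outer diameter, black collar on top; z up along the bore. Bore 17.5 mm, 30 mm deep to a hard stop. 14 mm below the mouth a sprung seal: passing it takes about 5 to 15 N, then a steady rub of a few N that also holds the tube. Press home with up to about 20 N.
- wide_collet_mouth (a point): Centre of the mouth of the wider collet, not used: 45 mm outer diameter, bore 23.5 mm, same heights.
- valve (a joint): Angle of the shut-off lever in rad: 0 to 0.12 at the start (leaning 0.5 rad from vertical towards the manifold's -x side), 1.0 at its stop, leaning 0.5 rad towards the manifold's +x. Held by friction where it is left; about 2 N at the ball moves it.
- valve_ball (a point): Centre of the black ball, 26 mm in diameter, at the end of the shut-off lever, a steel rod of 10 mm diameter; 80 mm from the pivot. It moves in the upright plane through the pivot along the manifold's x.
- valve_pivot (a point): Pivot of the lever, on top of its 70 by 46 by 25 mm block, 62 mm above the bench; axes are those of the manifold, lever turning about y.
- air_filter: Bystander: black pleated air filter standing upright, 100 mm in diameter, 102 mm tall. Origin: centre of its underside.
- carton: Bystander: cardboard carton with a paper band, 90 (its x) by 130 (its y) by 70 mm tall. Origin: centre of its underside.
- driver: Bystander: screwdriver lying on the bench, about 200 mm long along its x.
There are look-alikes about, which are no part of the job. What is shaped like the part that bears tail_grip but purple is not meant.

How it is judged:
On the way, in this order (a step that is already met when the one before it is completed fails the run):
1. the slimmer tube is pushed fully home in the narrower collet (z of tail_tip in the frame of collet_mouth below -0.0275 m and horizontal distance between tail_tip and collet_mouth below 0.003 m and angle between the z axis of tail_tip and the z axis of collet_mouth, either way round below 0.07 rad), for 0.2 s.
2. then the shut-off lever is swung over to its other end (value of joint valve above 0.85 rad), for 0.1 s.
At the end, for the whole second after the job is handed in: Slimmer tail released and at rest in the narrower collet: tube end 27.5 mm or more below the mouth (stop at 30), within 3 mm of the axis and 0.07 rad of parallel; lever past 0.85 of its 1.0 rad; thicker tail still in the rack, within 20 mm of its start (all of step 1 and value of joint valve above 0.85 rad and linear speed of tail below 0.02 m/s and distance of wide_tail_grip from where it was at the start of the episode below 0.02 m); the robot touches nothing.
It fails at once if the lever is swung over before the tail is home (value of joint valve above 0.5 rad and not (z of tail_tip in the frame of collet_mouth below -0.02 m)).
It fails at once if a bystander is disturbed: the air filter, carton, screwdriver or thicker tail moved by more than 20 mm (distance of any of air_filter, carton, driver, wide_tail_grip from where it was at the start of the episode above 0.02 m).
It also fails if it takes over 61 s, if anything falls off the work surface, if the arm or the gripper's body presses on something with over 40 N, if the wrist force passes 120 N, or if a joint passes its speed limit or range.

## Working session

There is one attempt and no reset: what is moved stays moved. The work goes in short steps, Python scripts to look and compute and a tool call to move; the robot and the scene stay as the last step left them, time stands still between calls to the robot, and variables do not carry over. Pictures are saved under pics/ and viewed, at most 10 in all, crops included, and the job is handed in when it is done.

Besides the shell and the picture viewer there is one more tool, called after "Request:" in YAML: its name, and indented under it one key for each argument. move_arm: Moves the arm, as the interface text tells. Its arguments: {"type":"object","properties":{"commands":{"type":"array","items":{"type":"array","items":{"type":"array","items":{"type":"number"}}}},"claw":{"type":"number"},"squeeze":{"type":"number"}},"required":["commands"]}

```bash
mkdir -p pics; ls
cat > h.py <<'E'
from rig import *
import numpy as np, cv2
def shot(n):
    c=camera(n); c['pixels']=np.ascontiguousarray(c['pixels']); return c
def pts(c):
    "world xyz per pixel from range"
    K=c['camera_matrix'];E=np.linalg.inv(c['extrinsics']);z=c['range_z']
    v,u=np.mgrid[:480,:640]
    P=np.stack([(u-K[0,2])/K[0,0]*z,-(v-K[1,2])/K[1,1]*z,-z],-1)
    W=P@E[:3,:3].T+E[:3,3]; W[z<=0]=np.nan; return W
def ray(c,uv,h):
    "cast pixels onto plane z=h"
    K=c['camera_matrix'];E=np.linalg.inv(c['extrinsics'])
    uv=np.atleast_2d(np.float64(uv))
    d=np.c_[(uv[:,0]-K[0,2])/K[0,0],-(uv[:,1]-K[1,2])/K[1,1],-np.ones(len(uv))]@E[:3,:3].T
    o=E[:3,3]; return o+d*((h-o[2])/d[:,2])[:,None]
E
python3 - <<'E'
from h import *
np.set_printoptions(precision=3,suppress=True)
for n in('top','side','wrist'):
    c=shot(n); cv2.imwrite(f'pics/{n}0.png',c['pixels']); np.savez(f'{n}0.npz',**c)
    print(n,c['camera_matrix'].tolist(),np.linalg.inv(c['extrinsics'])[:3].round(3).tolist())
print(get_obs())
E
```

```text
pics
top [[460.9917567672235, 0.0, 328.2809712410468], [0.0, 460.9917567672235, 235.93720500350398], [0.0, 0.0, 1.0]] [[-0.013, 0.985, -0.171, 0.428], [-1.0, -0.012, 0.006, 0.059], [0.003, 0.171, 0.985, 1.219]]
side [[509.4678971421088, 0.0, 310.20557125103386], [0.0, 509.4678971421088, 238.00209221167188], [0.0, 0.0, 1.0]] [[0.998, 0.051, -0.035, 0.571], [-0.059, 0.601, -0.797, -0.829], [-0.02, 0.797, 0.603, 0.769]]
wrist [[414.7226221757728, 0.0, 322.3428601912749], [0.0, 414.7226221757728, 232.55643567225442], [0.0, 0.0, 1.0]] [[0.237, -0.933, -0.27, 0.074], [0.972, 0.227, 0.068, 0.626], [-0.002, -0.279, 0.96, 0.385]]
{'time': 0.15, 'q': array([ 1.154,  0.528,  1.434, -0.   ,  1.181, -0.179]), 'joint_velocities': array([ 0.001, -0.003, -0.004,  0.001,  0.001,  0.001]), 'joint_torque': array([  0.001, -44.043, -17.684,   0.063,   0.055,  -0.   ]), 'position': array([0.148, 0.607, 0.404]), 'tool_rot': array([ 0.119,  0.993, -0.001, -0.   ]), 'ft_force': array([-0.7  , -0.017, -0.28 ]), 'moment': array([0.042, 0.028, 0.022]), 'grip_force': 0.0, 'grip_width': 0.08664256837633756}
```

View pics/top0.png

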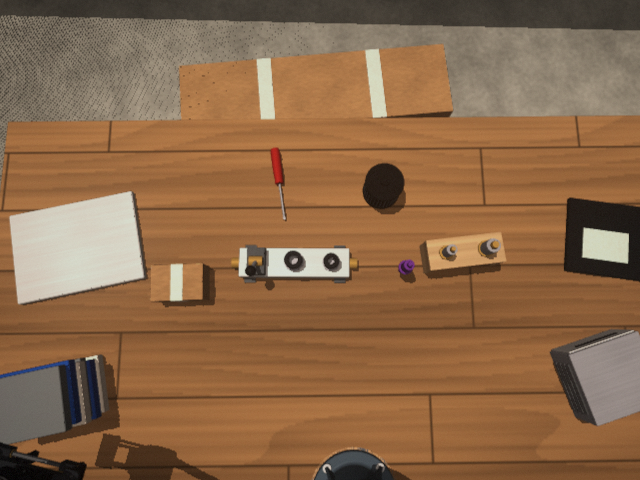

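View pics/side0.png

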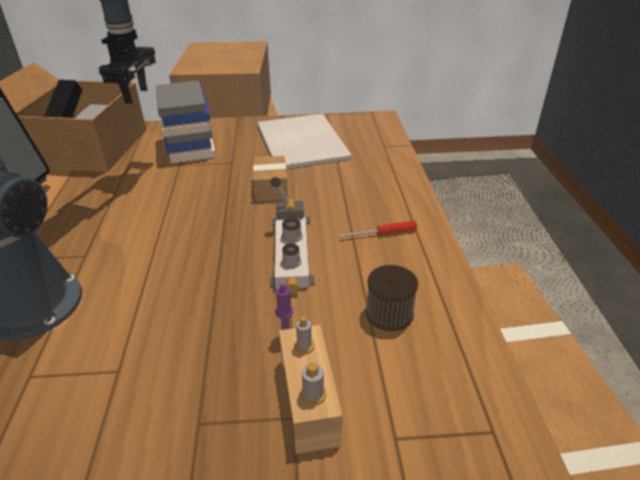

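The top view shows the rack at (465,252) with tails at (449,251), which is slimmer, and (490,246), which is thicker. The purple decoy is at (406,267). On the manifold the valve is at (252,263), with collets at (293,260) and (331,262). Next I'll take an enlarged crop and measure.

Run:
```python
from h import *
np.set_printoptions(precision=4,suppress=True)
c=dict(np.load('top0.npz'));s=dict(np.load('side0.npz'))
a=cv2.resize(c['pixels'][225:300,225:385],None,fx=5,fy=5,interpolation=2)[:300,:800]
a=cv2.resize(c['pixels'][230:290,230:390],(800,300),interpolation=2)
b=cv2.resize(c['pixels'][225:285,390:520],(650,300),interpolation=2)
b=cv2.copyMakeBorder(b,0,0,0,150,0)
cv2.imwrite('pics/crop.png',np.vstack([a,b]))
W=pts(c);S=pts(s)
for nm,(x0,x1,y0,y1) in dict(rack=(415,515,225,280),man=(228,362,235,290)).items():
    for z0,z1 in((.03,.045),(.05,.075),(.077,.083),(.078,.09),(.09,.094),(.12,.15),(.15,.17)):
        for T,WW in(('top',W),('side',S)):
            ref=W[y0:y1,x0:x1].reshape(-1,3);lo=np.nanmin(ref[:,:2],0)-.0;hi=np.nanmax(ref[:,:2],0)
            P=WW.reshape(-1,3);P=P[(P[:,2]>z0)&(P[:,2]<z1)&(P[:,:2]>lo).all(1)&(P[:,:2]<hi).all(1)]
            if len(P)>8:
                r=cv2.minAreaRect(np.float32(P[:,:2]))
                print(nm,T,z0,z1,len(P),'med',np.median(P,0),'rect',np.round(r[0],4),np.round(r[1],4),round(r[2],1))
```

```text
rack top 0.03 0.045 48 med [ 0.5665 -0.1953  0.0375] rect [ 0.5523 -0.2785] [0.2005 0.0685] 74.0
rack side 0.03 0.045 263 med [ 0.5955 -0.3803  0.0375] rect [ 0.5561 -0.3063] [0.0687 0.1995] 28.1
rack top 0.05 0.075 84 med [ 0.5689 -0.1952  0.0633] rect [ 0.5519 -0.2777] [0.2011 0.0689] 74.2
rack side 0.05 0.075 471 med [ 0.5943 -0.3804  0.063 ] rect [ 0.5862 -0.2878] [0.075  0.1905] 6.1
rack top 0.077 0.083 262 med [ 0.5813 -0.2825  0.0821] rect [ 0.5856 -0.2891] [0.0756 0.1922] 6.0
rack side 0.077 0.083 613 med [ 0.5841 -0.3219  0.0824] rect [ 0.5861 -0.2863] [0.0753 0.1929] 6.1
rack top 0.078 0.09 1794 med [ 0.5802 -0.2835  0.0853] rect [ 0.5856 -0.2891] [0.0756 0.1923] 6.0
rack side 0.078 0.09 3186 med [ 0.5829 -0.3047  0.0842] rect [ 0.5861 -0.2863] [0.0753 0.1929] 6.1
rack top 0.09 0.094 111 med [ 0.5773 -0.2965  0.0914] rect [ 0.5806 -0.282 ] [0.0641 0.1729] 4.7
rack side 0.09 0.094 150 med [ 0.5866 -0.3353  0.091 ] rect [ 0.5887 -0.291 ] [0.0391 0.1317] 3.4
rack top 0.12 0.15 247 med [ 0.584  -0.3239  0.1405] rect [ 0.5878 -0.2899] [0.0326 0.1287] 2.7
rack side 0.12 0.15 639 
[... 488 characters left out ...]
.2249 0.0648] rect [0.5662 0.1446] [0.2308 0.069 ] 88.0
man side 0.05 0.075 773 med [0.5687 0.2132 0.0636] rect [0.5681 0.143 ] [0.2353 0.0699] 89.3
man top 0.077 0.083 281 med [0.5694 0.1261 0.0798] rect [0.5709 0.141 ] [0.2238 0.0428] 89.2
man side 0.077 0.083 226 med [0.5678 0.1233 0.0791] rect [0.5695 0.1342] [0.2104 0.0422] 86.1
man top 0.078 0.09 267 med [0.5678 0.1258 0.0803] rect [0.5709 0.141 ] [0.2238 0.0428] 89.2
man side 0.078 0.09 190 med [0.5655 0.1242 0.0794] rect [0.5696 0.1342] [0.2107 0.0422] 87.3
man top 0.12 0.15 94 med [0.5369 0.2355 0.1441] rect [0.5375 0.2375] [0.0237 0.0243] 2.5
man side 0.12 0.15 95 med [0.5386 0.2313 0.139 ] rect [0.5376 0.2339] [0.0229 0.0221] 11.5
```

View pics/crop.png

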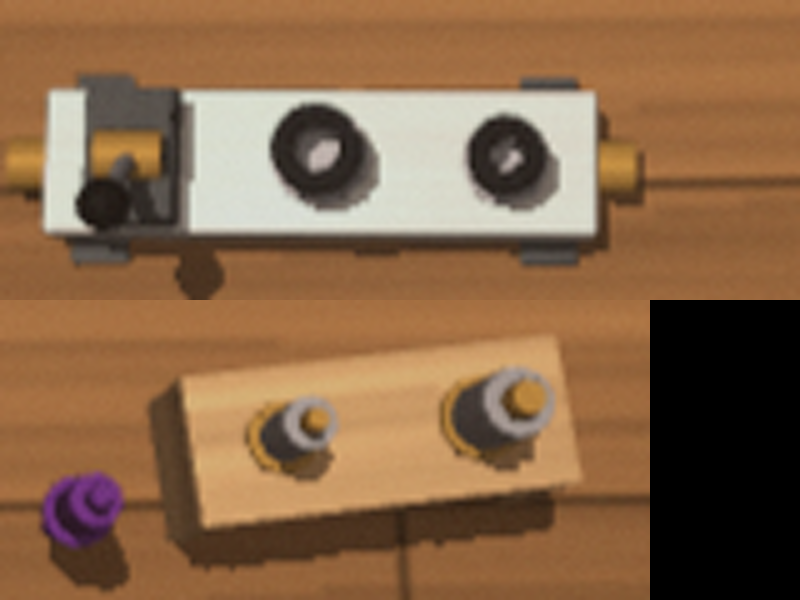

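Candidates are the slim grey/brass tail at top-image (450,251), the thick tail at (492,246), and the purple look-alike at (406,267). The slim grey one fits, because its barrel and flange are visibly smaller and it hangs in the rack. The narrow collet is at (331.6,261), with the smaller collar. The lever ball is at (250,270).

Run:
```python
from h import *
np.set_printoptions(precision=4,suppress=True)
c=dict(np.load('top0.npz'));s=dict(np.load('side0.npz'))
reg=dict(slim=(.585,-.24,.03),thick=(.588,-.338,.035),nar=(.567,.055,.035),wid=(.57,.145,.035),ball=(.5375,.236,.03),purple=(.555,-.13,.04))
for T,cc in(('top',c),('side',s)):
    W=pts(cc).reshape(-1,3)
    for n,(x,y,r) in reg.items():
        P=W[np.hypot(W[:,0]-x,W[:,1]-y)<r]
        for z0,z1 in((.075,.086),(.086,.094),(.1,.144),(.144,.152),(.152,.17)):
            if n in('nar','wid') and z0>.08: continue
            Q=P[(P[:,2]>z0)&(P[:,2]<z1)]
            if len(Q)>6:
                e,rr=cv2.minEnclosingCircle(np.float32(Q[:,:2])); print(T,n,z0,len(Q),'zmax',Q[:,2].max().round(4),np.round(e,4),round(rr,4),'mean',Q.mean(0))
# dark collars by mask
g=c['pixels'].max(2)
m=((g<70)*255).astype(np.uint8)
for n,(u,v) in dict(nar=(331.6,261),wid=(293.5,260),ball=(250.6,270)).items():
    t=np.zeros_like(m);t[int(v)-14:int(v)+15,int(u)-14:int(u)+15]=m[int(v)-14:int(v)+15,int(u)-14:int(u)+15]
    k=max(cv2.findContours(t,0,1)[0],key=cv2.contourArea);(e,rr)=cv2.minEnclosingCircle(k);print(n,e,rr,ray(c,e,.08))
```

```text
top slim 0.075 148 zmax 0.086 [ 0.5851 -0.2401] 0.0299 mean [ 0.5855 -0.2375  0.084 ]
top slim 0.086 151 zmax 0.0939 [ 0.5847 -0.2399] 0.0297 mean [ 0.5821 -0.234   0.0887]
top slim 0.1 117 zmax 0.1438 [ 0.5815 -0.2386] 0.0132 mean [ 0.5796 -0.2348  0.1316]
top slim 0.144 8 zmax 0.152 [ 0.5786 -0.2363] 0.0078 mean [ 0.5788 -0.2352  0.1475]
top slim 0.152 18 zmax 0.1595 [ 0.5802 -0.2391] 0.0053 mean [ 0.5812 -0.2381  0.155 ]
top thick 0.075 195 zmax 0.086 [ 0.5879 -0.3378] 0.035 mean [ 0.5834 -0.3317  0.084 ]
top thick 0.086 189 zmax 0.094 [ 0.5883 -0.3377] 0.0347 mean [ 0.5838 -0.3304  0.0887]
top thick 0.1 176 zmax 0.1435 [ 0.5908 -0.3372] 0.0175 mean [ 0.588  -0.3318  0.1312]
top thick 0.144 24 zmax 0.1517 [ 0.5869 -0.3351] 0.0141 mean [ 0.5883 -0.3342  0.1477]
top thick 0.152 37 zmax 0.1598 [ 0.59   -0.3376] 0.0083 mean [ 0.5899 -0.3373  0.1553]
top nar 0.075 148 zmax 0.0858 [0.5659 0.0468] 0.0194 mean [0.5664 0.0466 0.0798]
top wid 0.075 185 zmax 0.085 [0.5708 0.1413] 0.0226 mean [0.5705 0.1415 0.0797]
top ball 0.075 11 zmax 0.0854 [0.5613 0.2359] 0.0128 mean [0.5636 0.2338 0.080
[... 1500 characters left out ...]
0062 mean [0.5572 0.2343 0.09  ]
side ball 0.1 104 zmax 0.1439 [0.5402 0.2379] 0.0167 mean [0.5416 0.2321 0.1271]
side ball 0.144 24 zmax 0.1486 [0.5369 0.2363] 0.0098 mean [0.5373 0.2361 0.1456]
side purple 0.075 88 zmax 0.0857 [ 0.549  -0.1388] 0.0179 mean [ 0.5493 -0.1451  0.0784]
side purple 0.086 48 zmax 0.0939 [ 0.5481 -0.1404] 0.0126 mean [ 0.5482 -0.1461  0.09  ]
side purple 0.1 250 zmax 0.1412 [ 0.5486 -0.138 ] 0.0138 mean [ 0.5487 -0.143   0.1205]
nar (330.75531005859375, 261.2659606933594) 7.770941734313965 [[0.5626 0.0472 0.08  ]]
wid (293.15216064453125, 260.15216064453125) 9.224531173706055 [[0.5666 0.1406 0.08  ]]
ball (254.0, 267.0) 14.866168975830078 [[0.5508 0.2375 0.08  ]]
```

Request:
move_arm:
  commands:
    - [[-15.5,-18,0,0,0,1.33],[-15.5,-18,0,0,0,1.33],[-15.5,-18,0,0,0,1.33],[-15.5,-18,0,0,0,1.33],[-15.5,-18,0,0,0,1.33],[-15.5,-18,0,0,0,1.33],[-15.5,-18,0,0,0,1.33],[-15.5,-18,0,0,0,1.33],[-15.5,-18,0,0,0,1.33],[-15.5,-18,0,0,0,1.33],[-15.5,-18,0,0,0,1.33],[-15.5,-18,0,0,0,1.33]]
  claw: -1
  squeeze: 30

```text
time: 1.65
position: [0.4894, -0.0628, 0.4047]
tool_rot: [0.707, 0.708, 0.0, -0.0]
ft_force: [0.8, 0.6, -0.2]
grip_width: 0.087
grip_force: 0.0
```

```bash
cat >> h.py <<'E'
from scipy.spatial.transform import Rotation as R
np.set_printoptions(precision=4,suppress=True)
def togo(p):
    "tool-frame move (units, rotvec) to bring grasp point to world p, tool down, y along world x"
    o=get_obs(); r=R.from_quat(o['tool_rot'])
    d=r.inv().apply(np.array(p)+[0,0,.164]-o['position'])/.04
    w=(r.inv()*R.from_matrix([[0,1,0],[1,0,0],[0,0,-1]])).as_rotvec()
    print('t',o['time'],'pos',o['position'],'move',d,w,'F',o['ft_force'],'w',o['grip_width'],o['grip_force'])
E
python3 -c "
from h import *
togo([.5817,-.2388,.20])"
```

```text
t 1.65 pos [ 0.4894 -0.0628  0.4047] move [-4.4031  2.3009  1.0171] [ 0.0002 -0.0003  0.0013] F [ 0.7773  0.5709 -0.1792] w 0.08702380166805132 0.0
```

Request:
move_arm:
  commands:
    - [[-4.4,2.3,1,0,0,0],[-4.4,2.3,1,0,0,0],[-4.4,2.3,1,0,0,0],[-4.4,2.3,1,0,0,0],[-4.4,2.3,1,0,0,0],[-4.4,2.3,1,0,0,0]]

```text
time: 2.4
position: [0.5806, -0.2349, 0.3648]
tool_rot: [0.706, 0.708, -0.0, -0.001]
ft_force: [-0.0, 0.0, 0.5]
grip_width: 0.0872
grip_force: 0.0
```

Run:
```python
from h import *
togo([.5817,-.2388,.117])
c=shot('wrist'); cv2.imwrite('pics/w1.png',c['pixels'])
W=pts(c).reshape(-1,3)
P=W[np.hypot(W[:,0]-.5817,W[:,1]+.2388)<.03]
for z0,z1 in((.087,.095),(.1,.136),(.137,.144),(.15,.17)):
    Q=P[(P[:,2]>z0)&(P[:,2]<z1)]
    if len(Q)>6: print(z0,len(Q),np.median(Q[:,2]),[np.round(x,4) for x in cv2.minEnclosingCircle(np.float32(Q[:,:2]))],'xr',np.percentile(Q[:,0],[1,99]),np.percentile(Q[:,1],[1,99]))
```

```text
t 2.4 pos [ 0.5806 -0.2349  0.3648] move [-0.0998  0.0312  2.0942] [-0.0014 -0.0013  0.0031] F [-0.0057  0.0156  0.5438] w 0.08716640369885044 0.0
0.087 925 0.09157432608145649 [array([ 0.582 , -0.2384]), np.float64(0.0297)] xr [0.5575 0.6065] [-0.2483 -0.2129]
0.1 702 0.11998038803633129 [array([ 0.5828, -0.2316]), np.float64(0.0122)] xr [0.571  0.5947] [-0.2315 -0.2234]
0.137 1281 0.14168386064076585 [array([ 0.5828, -0.236 ]), np.float64(0.0132)] xr [0.5709 0.5947] [-0.2479 -0.2235]
0.15 419 0.15540697714758137 [array([ 0.5828, -0.2363]), np.float64(0.0061)] xr [0.5774 0.5883] [-0.2407 -0.2305]
```

View pics/w1.png

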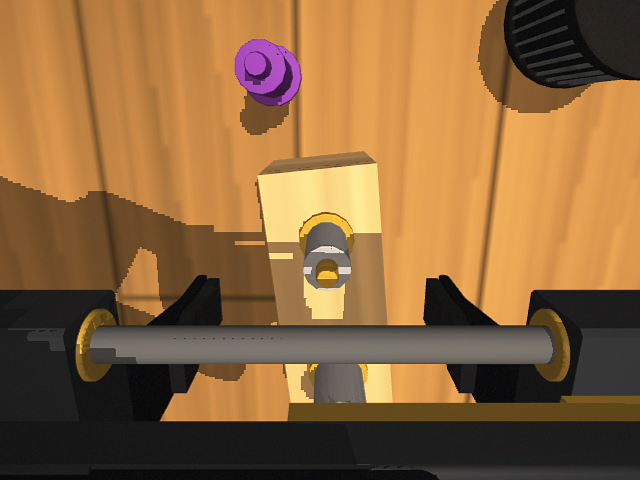

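The wrist view shows the slim tail at (327,268), centred between the open fingers. The thick tail is at (338,380) and the purple decoy at (265,65). Descending now.

Request:
move_arm:
  commands:
    - [[0,0,1,0,0,0],[0,0,2.1,0,0,0],[0,0,2.1,0,0,0],[0,0,2.1,0,0,0]]

```text
time: 2.95
position: [0.5817, -0.236, 0.2824]
tool_rot: [0.706, 0.708, 0.0, 0.001]
ft_force: [-0.5, -0.0, 0.3]
grip_width: 0.0869
grip_force: 0.0
```

```bash
python3 -c "
from h import *
togo([.582,-.2375,.117])"
```

```text
t 2.95 pos [ 0.5817 -0.236   0.2824] move [-0.0379  0.0068  0.0358] [0.0019 0.0011 0.003 ] F [-0.5241 -0.0236  0.2746] w 0.08692457792612188 0.0
```

Request:
move_arm:
  commands:
    - [[-0.04,0,0.03,0,0,0],[-0.04,0,0.03,0,0,0],[-0.04,0,0.03,0,0,0]]

```text
time: 3.32
position: [0.5813, -0.2383, 0.2804]
tool_rot: [0.706, 0.708, 0.0, 0.001]
ft_force: [-0.6, -0.3, -0.1]
grip_width: 0.0868
grip_force: 0.0
```

Request:
move_arm:
  commands:
    - [[0,0,0,0,0,0],[0,0,0,0,0,0],[0,0,0,0,0,0],[0,0,0,0,0,0],[0,0,0,0,0,0],[0,0,0,0,0,0],[0,0,0,0,0,0],[0,0,0,0,0,0]]
  claw: 1
  squeeze: 40

```text
time: 4.32
position: [0.5813, -0.2381, 0.2796]
tool_rot: [0.706, 0.708, 0.0, 0.0]
ft_force: [-0.1, 0.8, -1.2]
grip_width: 0.0253
grip_force: 40.0
```

Request:
move_arm:
  commands:
    - [[0,0,-1,0,0,0],[0,0,-2,0,0,0],[0,0,-3,0,0,0],[0,0,-3.75,0,0,0],[0,0,-3.75,0,0,0],[1.5,-0.1,-3.75,0,0,0],[3,-0.2,-3.75,0,0,0],[4.5,-0.3,-3.75,0,0,0],[6,-0.4,-3.75,0,0,0],[7.1,-0.4,-3.75,0,0,0],[7.1,-0.4,-3.75,0,0,0],[7.1,-0.4,-3.75,0,0,0]]

```text
time: 5.82
position: [0.5644, 0.0457, 0.4281]
tool_rot: [0.706, 0.708, -0.001, -0.001]
ft_force: [0.2, 0.2, -1.0]
grip_width: 0.0249
grip_force: 40.0
```

Run:
```python
from h import *
togo([.566,.047,.22])
a=shot('top');b=shot('side');w=shot('wrist')
im=np.vstack([np.hstack([cv2.resize(a['pixels'][150:350,230:430],(400,400)),cv2.resize(b['pixels'][100:300,200:400],(400,400))])])
cv2.imwrite('pics/held.png',im);cv2.imwrite('pics/w2.png',w['pixels'])
p=get_obs()['position']
for T,c in(('top',a),('side',b),('wrist',w)):
    W=pts(c).reshape(-1,3)
    P=W[np.hypot(W[:,0]-p[0],W[:,1]-p[1])<.03]
    for z0,z1 in((.15,.17),(.17,.19),(.19,.21),(.21,.234)):
        Q=P[(P[:,2]>z0)&(P[:,2]<z1)]
        if len(Q)>20: print(T,z0,len(Q),[np.round(x,4) for x in cv2.minEnclosingCircle(np.float32(Q[:,:2]))],'x',np.percentile(Q[:,0],[2,98]),'y',np.percentile(Q[:,1],[2,98]),'zmin',Q[:,2].min())
    P=W[np.hypot(W[:,0]-.566,W[:,1]-.047)<.027]; Q=P[(P[:,2]>.075)&(P[:,2]<.085)]
    if len(Q)>8:print(T,'collet',len(Q),cv2.minEnclosingCircle(np.float32(Q[:,:2])),np.median(Q[:,2]))
```

```text
t 5.825 pos [0.5644 0.0457 0.4281] move [0.0338 0.043  1.102 ] [-0.0026  0.0004  0.0026] F [ 0.1973  0.2218 -0.9753] w 0.024915449085873904 39.99948527198285
side 0.17 59 [array([0.5639, 0.0429]), np.float64(0.0075)] x [0.5566 0.5712] y [0.0367 0.0445] zmin 0.17017650679762508
side 0.19 66 [array([0.5629, 0.0432]), np.float64(0.0081)] x [0.5557 0.5703] y [0.0364 0.0448] zmin 0.1901331408060991
side 0.21 61 [array([0.5601, 0.0388]), np.float64(0.013)] x [0.5515 0.5711] y [0.029  0.0454] zmin 0.21029427007430124
side collet 144 ((0.566856324672699, 0.04655785113573074), 0.02106827311217785) 0.0784374762606746
wrist 0.17 247 [array([0.5647, 0.0479]), np.float64(0.0079)] x [0.5574 0.5721] y [0.0488 0.0545] zmin 0.1702959550123133
wrist 0.19 210 [array([0.5647, 0.0494]), np.float64(0.0076)] x [0.5578 0.5714] y [0.0499 0.0547] zmin 0.1900569312245384
wrist collet 1430 ((0.5671603679656982, 0.049518343061208725), 0.019638950005173683) 0.08046478588071951
```

View pics/held.png

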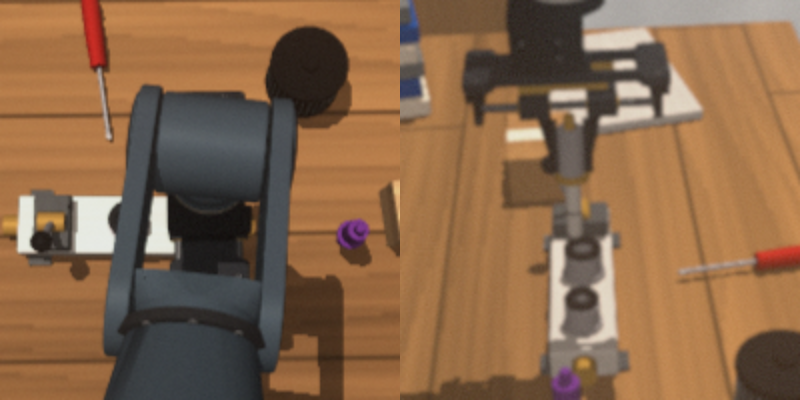

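View pics/w2.png

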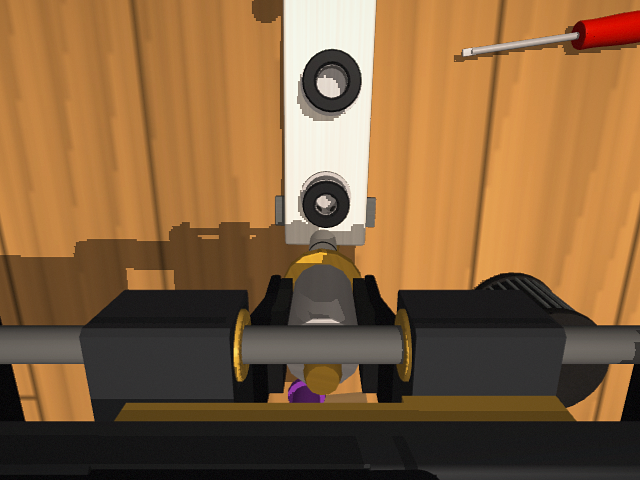

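The held pictures show the tail upright in the grip, its tube at about (322,240) in the wrist view. The narrow collet at (326,203) has a smaller ring than the one at (332,80). I'll shift about +2.7 mm in x and +2.5 mm in y, and lower to just above the mouth.

Request:
move_arm:
  commands:
    - [[0.06,0.07,0.7,0,0,0],[0.06,0.07,1.4,0,0,0],[0.06,0.07,1.7,0,0,0],[0.06,0.07,1.7,0,0,0],[0.06,0.07,1.7,0,0,0]]

```text
time: 6.6
position: [0.568, 0.0479, 0.3625]
tool_rot: [0.707, 0.708, 0.001, 0.001]
ft_force: [-0.9, 0.2, -0.2]
grip_width: 0.0252
grip_force: 40.0
```

```bash
cat > m.py <<'E'
from h import *
import sys
b=shot('side');w=shot('wrist');o=get_obs();p=o['position'];print(o['time'],p,o['tool_rot'],o['ft_force'])
cv2.imwrite('pics/'+sys.argv[1],np.hstack([cv2.resize(b['pixels'][190:290,250:330],(480,600)),cv2.resize(w['pixels'][130:330,270:376],(320,600))]))
for T,c in(('side',b),('wrist',w)):
    W=pts(c).reshape(-1,3)
    P=W[np.hypot(W[:,0]-.566,W[:,1]-.047)<.03]
    z=p[2]-.2646
    for a,e in((.002,.02),(.02,.035),(.035,.05),(.05,.064)):
        Q=P[(P[:,2]>z+a)&(P[:,2]<z+e)&(abs(P[:,0]-p[0])<.012)&(P[:,2]>.085)]
        if len(Q)>10: print(T,a,len(Q),'x',np.percentile(Q[:,0],[2,98]),np.percentile(Q[:,0],[2,98]).mean(),'y',np.percentile(Q[:,1],[2,98]),'zmin',Q[:,2].min())
    Q=P[(P[:,2]>.075)&(P[:,2]<.084)]
    if len(Q)>8:print(T,'collet',len(Q),cv2.minEnclosingCircle(np.float32(Q[:,:2])),np.median(Q[:,2]))
E
python3 m.py near.png
```

```text
6.7 [0.5679 0.0481 0.3627] [0.7064 0.7078 0.0007 0.001 ] [-0.8499 -0.2741 -0.8637]
side 0.002 50 x [0.5616 0.5751] 0.5683198553305925 y [0.038 0.047] zmin 0.10020723537611076
side 0.02 45 x [0.5603 0.5756] 0.5679452909587088 y [0.0398 0.048 ] zmin 0.1183132138060613
side 0.035 35 x [0.561  0.5741] 0.5675561083408217 y [0.0396 0.0474] zmin 0.13344640786565354
side 0.05 38 x [0.5612 0.5746] 0.5678944241997841 y [0.0388 0.0459] zmin 0.14853585263715385
side collet 146 ((0.5670952796936035, 0.04704901948571205), 0.021118180826306343) 0.07860231997986422
wrist 0.002 177 x [0.5616 0.5763] 0.5689869651134978 y [0.0525 0.0578] zmin 0.10276497407103918
wrist 0.02 217 x [0.5616 0.576 ] 0.5688119031319194 y [0.0528 0.0579] zmin 0.11810219763018245
wrist 0.035 76 x [0.5636 0.5742] 0.568873706815954 y [0.0553 0.0579] zmin 0.13311499446097322
wrist collet 1634 ((0.5672114491462708, 0.049545079469680786), 0.019632922485470772) 0.08047732988734446
```

View pics/near.png

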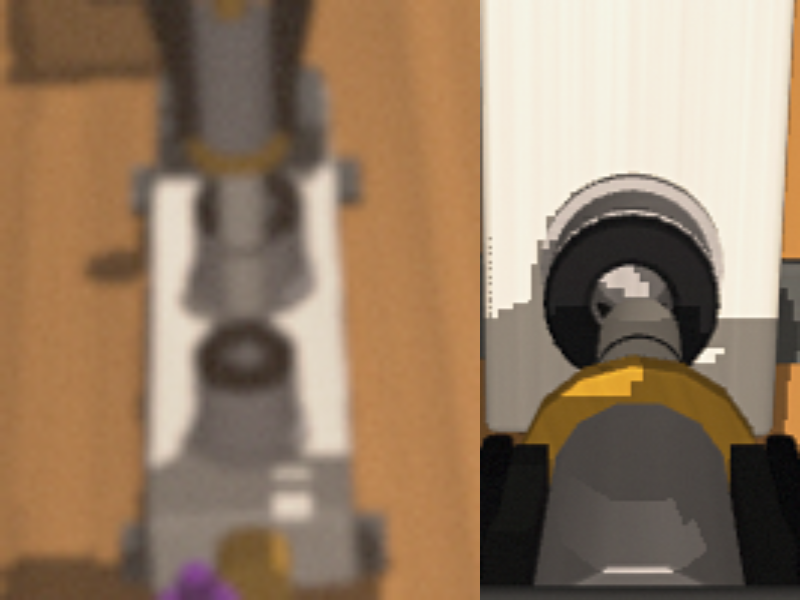

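The near view shows the tip just above the collet's black collar, slightly right of the axis (about 1.3 mm in +x). I'll correct that and enter slowly.

Request:
move_arm:
  commands:
    - [[0,-0.03,0,0,0,0],[0,-0.03,0.2,0,0,0],[0,-0.03,0.4,0,0,0],[0,-0.03,0.5,0,0,0],[0,-0.03,0.6,0,0,0],[0,-0.03,0.7,0,0,0],[0,-0.03,0.7,0,0,0]]

```text
time: 7.58
position: [0.5663, 0.0482, 0.3332]
tool_rot: [0.706, 0.708, -0.0, -0.0]
ft_force: [0.8, -0.7, -1.7]
grip_width: 0.0252
grip_force: 40.0
```

Request:
move_arm:
  commands:
    - [[0,0,0.08,0,0,0],[0,0,0.16,0,0,0],[0,0,0.24,0,0,0],[0,0,0.32,0,0,0],[0,0,0.38,0,0,0],[0,0,0.38,0,0,0]]

```text
time: 8.32
position: [0.5665, 0.048, 0.319]
tool_rot: [0.706, 0.708, 0.0, 0.001]
ft_force: [0.6, -0.5, 1.9]
grip_width: 0.0252
grip_force: 40.0
```

Request:
move_arm:
  commands:
    - [[0,0,0.04,0,0,0],[0,0,0.08,0,0,0],[0,0,0.11,0,0,0],[0,0,0.11,0,0,0]]

```text
time: 8.82
position: [0.5666, 0.048, 0.3146]
tool_rot: [0.706, 0.708, 0.0, 0.001]
ft_force: [0.1, -2.2, 5.3]
grip_width: 0.0252
grip_force: 40.0
```

Request:
move_arm:
  commands:
    - [[0,0,0.03,0,0,0],[0,0,0.05,0,0,0],[0,0,0.05,0,0,0]]

```text
time: 9.2
position: [0.5666, 0.0481, 0.3144]
tool_rot: [0.706, 0.708, 0.001, 0.001]
ft_force: [-2.3, -1.2, 16.1]
grip_width: 0.0254
grip_force: 40.0
```

Request:
move_arm:
  commands:
    - [[0,0,-0.04,0,0,0],[0,0,-0.04,0,0,0],[0,0,-0.04,0,0,0],[0,0,-0.04,0,0,0],[0,0,-0.04,0,0,0],[0,0,-0.04,0,0,0],[0,0,-1,0,0,0],[0,0,-2,0,0,0],[0,0,-2,0,0,0],[0,0,-2,0,0,0]]
  claw: -1

```text
time: 10.45
position: [0.5658, 0.0483, 0.3916]
tool_rot: [0.706, 0.708, -0.0, -0.0]
ft_force: [-0.2, 0.6, -0.0]
grip_width: 0.0872
grip_force: 0.0
```

Run:
```python
from h import *
togo([.566,.047,.22])
w=shot('wrist');s=shot('side')
for T,c in(('w',w),('s',s)):
    W=pts(c).reshape(-1,3)
    P=W[np.hypot(W[:,0]-.566,W[:,1]-.048)<.025]
    for a,e in((.085,.118),(.121,.13),(.13,.17),(.17,.18),(.185,.2)):
        Q=P[(P[:,2]>a)&(P[:,2]<e)]
        if len(Q)>5: print(T,a,len(Q),'zmed',np.median(Q[:,2]),'x',np.percentile(Q[:,0],[2,98]).mean(),'y',np.percentile(Q[:,1],[2,98]))
    P=W[np.hypot(W[:,0]-.5375,W[:,1]-.236)<.02];Q=P[(P[:,2]>.1)&(P[:,2]<.16)]
    if len(Q):print('ball',len(Q),Q.mean(0),cv2.minEnclosingCircle(np.float32(Q[:,:2])),Q[:,2].max())
cv2.imwrite('pics/done.png',np.hstack([s['pixels'][180:300,240:340].repeat(5,0).repeat(4,1),cv2.resize(w['pixels'],(400,600))]))
```

```text
t 10.45 pos [0.5658 0.0483 0.3916] move [-0.0326  0.0041  0.1895] [-0.0008 -0.0001  0.002 ] F [-0.2224  0.643  -0.0324] w 0.08718498643283376 0.0
w 0.121 888 zmed 0.12666997256552984 x 0.5672529213971254 y [0.0428 0.0669]
w 0.13 812 zmed 0.152487218467576 x 0.567122917216993 y [0.0544 0.0623]
w 0.17 1448 zmed 0.17666007723803906 x 0.5672012537264364 y [0.0381 0.0621]
w 0.185 455 zmed 0.190479682270706 x 0.5671711988753414 y [0.0452 0.0551]
s 0.085 66 zmed 0.09744844255057539 x 0.5662276069113236 y [0.0386 0.0488]
s 0.121 90 zmed 0.12512220543541153 x 0.5660521657888182 y [0.0298 0.0556]
s 0.13 188 zmed 0.15014953629819633 x 0.566323698615327 y [0.0339 0.0475]
s 0.17 75 zmed 0.17490428612848885 x 0.565999928868999 y [0.0348 0.0583]
s 0.185 21 zmed 0.18809107232938815 x 0.5656219865708756 y [0.0409 0.0528]
ball 127 [0.5407 0.2331 0.1305] ((0.5403463840484619, 0.237253338098526), 0.01656046323478222) 0.14912242631544326
```

View pics/done.png

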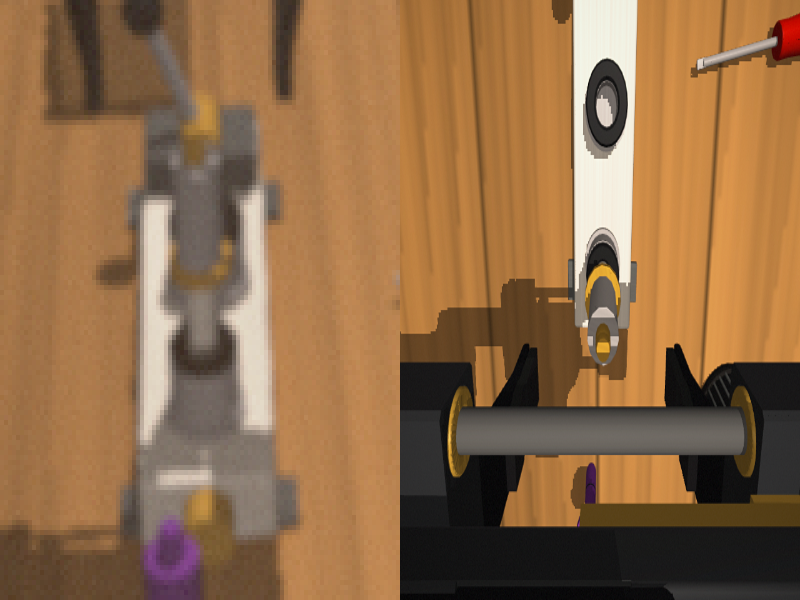

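The tail is home: flange top 126 mm and barrel top 176 mm, as expected, and upright. The side view shows the ball at about (145,15) in the crop, still leaning to -x. Next I go to the -x side of the ball with closed fingers.

Request:
move_arm:
  commands:
    - [[1.2,-0.5,0,0,0,0],[2.4,-1,0,0,0,0],[3.6,-1.5,0,0,0,0],[4.7,-1.9,0,0,0,0],[4.7,-1.9,0,0,0,0],[4.7,-1.9,0.8,0,0,0],[4.7,-1.9,1.6,0,0,0],[4.7,-1.9,2.3,0,0,0],[4.7,-1.9,2.3,0,0,0],[4.7,-1.9,2.3,0,0,0]]
  claw: 1

```text
time: 11.8
position: [0.4905, 0.2356, 0.3002]
tool_rot: [0.707, 0.708, 0.0, 0.0]
ft_force: [-0.5, 0.1, -0.3]
grip_width: 0.0018
grip_force: 0.0
```

```bash
cat > v.py <<'E'
from h import *
togo([.578,.2365,.136])
w=shot('wrist');s=shot('side');cv2.imwrite('pics/v.png',w['pixels'])
for T,c in(('w',w),('s',s)):
    W=pts(c).reshape(-1,3); C=c['pixels'].reshape(-1,3)
    P=W[(abs(W[:,1]-.236)<.02)&(W[:,2]>.1)&(W[:,2]<.165)&(W[:,0]>.45)&(W[:,0]<.65)]
    h,e=np.histogram(P[:,0],np.arange(.45,.65,.01));print(T,dict((round(x,2),int(n)) for x,n in zip(e,h) if n))
    P=W[np.hypot(W[:,0]-.566,W[:,1]-.048)<.025];Q=P[(P[:,2]>.17)&(P[:,2]<.18)]
    if len(Q):print('tail barrel top',np.median(Q[:,2]),Q[:,2].max(),Q[:,0].mean())
E
python3 v.py
```

```text
t 11.8 pos [0.4905 0.2356 0.3002] move [0.0195 2.1879 0.0061] [0.0004 0.0001 0.0012] F [-0.5105  0.1067 -0.2923] w 0.0017989631081176017 0.0
w {np.float64(0.48): 1010, np.float64(0.49): 1034, np.float64(0.5): 23, np.float64(0.52): 34, np.float64(0.53): 366, np.float64(0.54): 255, np.float64(0.55): 188}
s {np.float64(0.47): 8, np.float64(0.48): 73, np.float64(0.49): 71, np.float64(0.5): 9, np.float64(0.52): 15, np.float64(0.53): 43, np.float64(0.54): 58, np.float64(0.55): 13}
tail barrel top 0.174781779498563 0.1790880659615196 0.5658700342510046
```

Request:
move_arm:
  commands:
    - [[0,0.4,0,0,0,0],[0,0.8,0,0,0,0],[0,1.1,0,0,0,0],[0,1.4,0,0,0,0],[0,1.7,0,0,0,0],[0,2.0,0,0,0,0],[0,2.2,0,0,0,0],[0,2.2,0,0,0,0]]

```text
time: 12.9
position: [0.5788, 0.2362, 0.2996]
tool_rot: [0.707, 0.708, 0.001, 0.0]
ft_force: [0.3, 0.2, 0.5]
grip_width: 0.0006
grip_force: 0.0
```

```bash
python3 v.py
```

```text
t 12.9 pos [0.5788 0.2362 0.2996] move [ 0.0071 -0.0191 -0.0089] [ 0.0013 -0.0002  0.0017] F [0.2726 0.2087 0.4747] w 0.000607383695843006 0.0
w {np.float64(0.57): 991, np.float64(0.58): 1064, np.float64(0.59): 290, np.float64(0.6): 164}
s {np.float64(0.56): 22, np.float64(0.57): 73, np.float64(0.58): 81, np.float64(0.59): 60, np.float64(0.6): 39, np.float64(0.61): 6}
tail barrel top 0.1747040200110922 0.179960050021861 0.5661087513326782
```

Lever moving; continuing gently to its stop.

Request:
move_arm:
  commands:
    - [[0,0.1,0,0,0,0],[0,0.2,0,0,0,0],[0,0.25,0,0,0,0],[0,0.25,0,0,0,0]]

```text
time: 13.5
position: [0.5872, 0.2363, 0.2995]
tool_rot: [0.706, 0.708, -0.001, -0.001]
ft_force: [-3.3, -0.6, -0.6]
grip_width: 0.0003
grip_force: 2.0
```

Request:
move_arm:
  commands:
    - [[0,0.08,0,0,0,0],[0,0.16,0,0,0,0],[0,0.16,0,0,0,0]]

```text
time: 13.88
position: [0.5898, 0.2365, 0.2994]
tool_rot: [0.706, 0.708, -0.006, -0.005]
ft_force: [-15.2, 0.1, 7.0]
grip_width: 0.0005
grip_force: 7.6
```

At the stop (15 N). Backing off and checking.

Request:
move_arm:
  commands:
    - [[0,-0.5,0,0,0,0],[0,-1.2,0,0,0,0],[0,-1.5,0,0,0,0],[0,-1.5,-1,0,0,0],[0,-2.5,-2.5,0,0,0],[0,-3.5,-3,0,0,0],[0,-3.5,-3,0,0,0],[0,-3.5,-3,0,0,0],[0,-3.5,-3,0,0,0]]

```text
time: 15.0
position: [0.4556, 0.236, 0.4192]
tool_rot: [0.707, 0.708, 0.0, 0.0]
ft_force: [-0.1, -0.0, 0.1]
grip_width: 0.0004
grip_force: 0.0
```

```bash
python3 v.py
python3 - <<'E'
from h import *
t=shot('top');o=get_obs();print(o['position'],o['ft_force'],o['joint_velocities'])
W=pts(t).reshape(-1,3)
P=W[(abs(W[:,1]-.236)<.02)&(W[:,2]>.1)&(W[:,2]<.165)&(W[:,0]>.55)&(W[:,0]<.66)]
Q=P[P[:,2]>.125];print('ball',len(Q),Q.mean(0),np.percentile(Q[:,0],[2,98]),Q[:,2].max())
P=W[np.hypot(W[:,0]-.566,W[:,1]-.048)<.025]
for a in(.12,.17,.184):
    Q=P[(P[:,2]>a)&(P[:,2]<a+.012)]
    if len(Q):print('tail',a,np.median(Q[:,2]),Q.mean(0))
Q=W[(np.hypot(W[:,0]-.588,W[:,1]+.338)<.035)&(W[:,2]>.152)];print('thick',Q.mean(0))
E
```

```text
t 15.0 pos [0.4556 0.236  0.4192] move [0.0093 3.0598 2.982 ] [0.0003 0.0001 0.0014] F [-0.0874 -0.0092  0.0505] w 0.00039608159242953355 0.0
w {np.float64(0.58): 116, np.float64(0.59): 679, np.float64(0.6): 736, np.float64(0.61): 276}
s {np.float64(0.58): 5, np.float64(0.59): 39, np.float64(0.6): 46, np.float64(0.61): 32}
tail barrel top 0.17526328582939915 0.17980376261630482 0.566179883120235
[0.4551 0.2359 0.419 ] [-0.9532 -0.0057 -0.9704] [ 0.0019 -0.0049  0.0057 -0.0015  0.0013  0.0019]
ball 92 [0.607  0.2346 0.1406] [0.5965 0.6186] 0.14800512323915171
tail 0.12 0.12583475044009462 [0.5601 0.046  0.1257]
tail 0.17 0.17569350332569256 [0.5655 0.047  0.1758]
tail 0.184 0.18902378130304565 [0.566  0.047  0.1889]
thick [ 0.5899 -0.3376  0.1549]
```

```bash
python3 -c "
from rig import *
print(hand_in())"
```

```text
the job is handed in; nothing more can be done
None
```

I handed the job in at about 15 s; the hand-in call returned no verdict. The slim tail is fully home and upright in the narrow collet, the lever is against its far stop, and the thick tail is still in place in the rack.

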